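# Lock the stopper into the shop's scent diffuser

## Task

Shut the scent diffuser on the counter for the night with its twist-lock stopper, the one with two ears at its foot: lower it into the diffuser's mouth with the ears through the two gaps, then twist it clockwise (seen from above) until it is cammed tight under the lugs and comes up against the stop, and let go. Leave the plain stopper without ears where it stands.

Things in the scene. Friction and masses are not known exactly. Their poses are not given: they have to be found in the camera images.
- eared_stopper: Dark steel plug 68 mm across, 24 mm high, 0.1-0.2 kg, upright on the 4 mm wooden counter board. Origin: centre of underside, z up. Dark wooden paddle on top along its x: 60 mm long (x), 14 thick (y; grip across this), 24 to 64 mm above the origin. Two ears at the foot along +x and -x, in line with the paddle: 18 mm wide, 7 thick, reaching 47 mm from the axis. A half turn changes nothing.
- plain_stopper: The same plug and paddle but without ears; it belongs to another jar and stays where it is. Same origin and axes. The two stoppers may have changed places.
- diffuser: White round pot screwed to the counter board, 116 mm across (wooden foot 132), 70 mm high. Origin: centre of underside, z up. Mouth 102 mm across inside, with an aluminium ring of lugs in it, 76 mm across inside, its top 66 mm up. The ring has two gaps, centred on the pot's +x and -x, each 52 degrees wide: the ears pass with 4 mm to spare all round and about 14 degrees either way.
- seat (a point): Point on the pot's axis, 50 mm above its underside, at rest height of the black sprung plate: the stopper's underside lies here when lowered through the gaps. Axes as the pot's. Turned clockwise from there the ears run under ramps that press the stopper 3 mm down by 54 degrees of turn (move down with it) and meet a solid stop at 70 degrees. Counter-clockwise is blocked.
- seal_plate (a joint): Travel of the black sprung plate in the pot's mouth, m: 0 when free (the stopper's weight does not move it), growing downward, about 0.003 when the stopper is locked tight. Spring 3 N at the start plus 0.5 N per mm; hard end at 0.008.

How it is judged (in metres and radians):
At the end, for the whole second after the job is handed in: The eared stopper sits upright (within 10 degrees) in the diffuser's mouth, within 10 mm of its axis and with its underside less than 50 mm above the pot's underside, turned by at least 50 degrees from the gaps, still holding the sprung plate down by more than 1.8 mm, at rest and let go (horizontal distance between eared_stopper and diffuser below 0.01 m and z of eared_stopper in the frame of diffuser below 0.05 m and angle between eared_stopper's own z axis and vertical below 0.17 rad and angle between the x axis of eared_stopper and the x axis of diffuser, either way round above 0.87 rad and value of joint seal_plate above 0.0018 m and linear speed of eared_stopper below 0.02 m/s); the robot touches nothing.
It fails at once if the plain stopper is moved by more than 30 mm (distance of plain_stopper from where it was at the start of the episode above 0.03 m).
It also fails if it takes over 40 s, if anything falls off the work surface, if the arm or the gripper's body presses on something with over 40 N, if the wrist force passes 120 N, or if a joint passes its speed limit or range.

## Robot

A 6-joint arm with a two-finger parallel gripper is mounted at the origin on a cart in front of the work surface, level with it; the furniture and walls round the work are solid. World frame = base frame: x ahead of the robot, y to its left, z up, the work surface at z = 0. Lengths are in m, angles in degrees, forces in N, time in s.
With the tool pointing down it reaches from about 0.25 to 0.725 m from the base axis. Payload 9.7 kg.
Tool frame: the origin (TCP) lies between the finger pads; the fingertips stand 11 mm ahead of it and the grasp point (between the pads) lies 8 mm behind it; z points along the fingers, y is the direction in which the jaws open and shut (so a half turn about z gives the same grasp; the last joint's range is limited). The gripper opens to 85 mm and grips with 20 to 120 N. Pads are 22 mm wide; open, the fingers measure 114 mm over their backs; the gripper's body (76 mm by 85 mm) begins 54 mm behind the grasp point. The pads swing forward as they close: fully open they stand 13 mm farther back than shut.
Start: joints at [-66.979, 4.979, 10.078, 95.1, 0, 90], TCP at [0.215, -0.506, 0.242] pointing down, gripper open.
Joint ranges: [-179.16, 179.16], [-48.56, 103.87], [-65.8, 70.77], [-126.05, 130.52], [-82.76, 87.17], [-180, 180]. Speed limits (degrees/s): [127.2, 127.2, 147.25, 180, 180, 180].

## Interface

Orientations are given as [roll, pitch, yaw] about the fixed x, y, z axes, in that order (R = Rz(yaw) Ry(pitch) Rx(roll)).
In Python, from workcell import bot gives the robot as it stands.
- The arm moves only by the tool play_rows, never from a script. Its argument "targets" is a list of rows, each an object of numbers: "fingers": the gripper command: -1 is shut, 1 is fully open, values between are in proportion; "x", "y", "z": the shift along the tool's x, y, z in m; "wx", "wy", "wz": the turn, a rotation vector about the tool's x, y, z in degrees. In form: [{"fingers": .., "x": .., "y": .., "z": .., "wx": .., "wy": .., "wz": ..}, ...]. A call has 1 to 20 rows; each row is the pose to reach, as a shift and turn from the pose commanded when the call began, along the tool's axes at that moment; what a row does not reach only later rows make up. A row lasts 1/12 s, in which the tool goes at most 41.7 mm and 7.16 degrees, less where a joint would pass 70% of its speed; a pose out of reach is approached as far as the arm can. A call with a gripper value outside its range is refused whole. The fingers move at their own pace and stop on an object; "grip_force" is the grip in N (left out, the last holds). Time passes only in rows, so rows that repeat a pose let the fingers close. It gives the time, the measured TCP pose, the force and the opening at its end, in the units of the state.
- bot.get_obs(): the state, without advancing time (a new reading comes with each control period).
- bot.camera(name): name is "scene" or "side" or "wrist"; returns (picture, depth): 420x560x3 uint8, blue, green, red; 420x560 float32, m along the optical axis (not along the pixel's ray), 0 where there is no reading.
- bot.get_calibration(name): a dict with "fx", "fy", "cx", "cy" (pixels), "camera_from_world" (4x4, takes a point from world to camera coordinates). Camera axes: x right, y down, z forward; pixel columns grow to the right and rows downward; lengths in m; the calibration is good to about 2 mm. A picture is of the moment at which its call begins: read the wrist's pose just before it. get_calibration takes no time and is no camera call; for the wrist camera it gives the pose at the moment of the call.
- bot.job_done(): hands the job in, once; it reports no verdict.
Trained networks look in the newest picture that a camera, given by its name, has taken for a name from the list of things; names that differ only in an ending like _2 or _b are one class to them, and where a whole thing is asked for, a point or a joint stands for the part that bears it (a point fixed in the world has none). Each returns a list of dicts, best first, with "confidence" (0 to 1); they miss things now and then, are a little off and sometimes report something else, mostly with a low value. They report only what shows in the picture. A call takes as long as a camera call.
- bot.look_for(query, camera): "extent" ([left, top, right, bottom] in pixels, round what is visible of it).
- bot.outline_of(query, camera): "region" (420x560 bool, what is visible of it) and "extent" ([left, top, right, bottom] in pixels, round what is visible of it).
- bot.place_of(query, camera): "point" ([row, column] in pixels: a listed point, or the origin of a listed thing).
The state is a dict: "time": time; "q": joint angles; "qd": joint speeds; "joint_efforts": joint torques, N m; "ee_pos": TCP position; "tcp_rot": TCP orientation; "wrist_force": force on the tool from outside, world axes, zero at the start; "torque": the same for the moment, N m; "opening": finger opening in m.
Only numpy, scipy, OpenCV 4.12 (cv2) and the standard library are available. Lean on these libraries where they do the work, as an engineer would, in place of code of your own. Each camera call takes 0.05 s, during which the arm holds its last target.

## Working session

There is one attempt and no reset: what is moved stays moved. The work goes in short steps, Python scripts to look and compute and a tool call to move; the robot and the scene stay as the last step left them, time stands still between calls to the robot, and variables do not carry over. Pictures are saved under pics/ and viewed, and the job is handed in when it is done.

Besides the shell and the picture viewer there is one more tool, called after "Request:" by a JSON object that holds its "api" and its "payload". play_rows: Moves the arm, as the interface text tells. Its arguments: {"type":"object","properties":{"targets":{"type":"array","items":{"type":"object","properties":{"fingers":{"type":"number"},"x":{"type":"number"},"y":{"type":"number"},"z":{"type":"number"},"wx":{"type":"number"},"wy":{"type":"number"},"wz":{"type":"number"}}}},"grip_force":{"type":"number"}},"required":["targets"]}

```bash
mkdir -p pics; ls; python3 - <<'E'
from workcell import bot
import cv2,numpy as np
o=bot.get_obs();print(o)
for c in["scene","side","wrist"]:
    im,d=bot.camera(c);cv2.imwrite(f"pics/{c}0.png",im);np.save(f"pics/{c}0.npy",d)
    k=bot.get_calibration(c);print(c,{a:(np.round(b,4).tolist() if not np.isscalar(b) else b) for a,b in k.items()})
    for q in["eared_stopper","plain_stopper","diffuser"]:
        print(c,q,[(r["confidence"],r["extent"]) for r in bot.look_for(q,c)])
E
```

```text
pics
{'time': 0.0, 'q': array([-6.69781152e+01,  5.01175511e+00,  1.00347502e+01,  9.50999646e+01,
        5.83456757e-04,  8.99993781e+01]), 'qd': array([-0.00869062, -0.06397028,  0.02928374,  0.00651172, -0.07102125,
       -0.00764281]), 'joint_efforts': array([ 3.13927245e-03, -5.20397866e+01,  4.64798677e+01,  1.65763136e-02,
        2.21001892e-05,  9.63700479e-07]), 'ee_pos': array([ 0.21501394, -0.50599651,  0.24157943]), 'tcp_rot': array([-1.79923030e+02, -5.84291701e-04,  2.30225059e+01]), 'wrist_force': array([ 0.50645292, -0.20937294, -0.95174187]), 'torque': array([-0.0447209 ,  0.03375919,  0.00516097]), 'opening': 0.08516407992865266}
scene {'fx': 469.3455470825509, 'fy': 469.3455470825509, 'cx': 276.31423384141317, 'cy': 211.20187763386357, 'camera_from_world': [[-0.8322, -0.5545, -0.0012, 0.4589], [-0.2518, 0.3798, -0.8901, 0.1974], [0.4941, -0.7404, -0.4557, 0.8672], [0.0, 0.0, 0.0, 1.0]]}
scene eared_stopper [(0.94, [326.8, 183.0, 361.6, 215.6])]
scene plain_stopper [(0.73, [207.5, 266.9, 241.0, 310.2])]
scene diffuser [(0.88, [256.8, 199.9, 314.0, 249.7]), (0.25, [269.4, 208.7, 298.5, 219.7])]
side {'fx': 462.6311549825314, 'fy': 462.6311549825314, 'cx': 274.68727640447787, 'cy': 208.5501897294357, 'camera_from_world': [[-0.8317, -0.5552, 0.003, 0.4388], [-0.3101, 0.4602, -0.8319, 0.2043], [0.4605, -0.6929, -0.5549, 0.8383], [0.0, 0.0, 0.0, 1.0]]}
side eared_stopper [(0.81, [313.2, 167.6, 350.6, 195.7])]
side plain_stopper [(0.62, [192.7, 271.2, 227.9, 314.5])]
side diffuser [(0.96, [246.5, 185.7, 297.7, 238.8])]
wrist {'fx': 294.39522662092236, 'fy': 294.39522662092236, 'cx': 279.77096662921525, 'cy': 208.97153240015498, 'camera_from_world': [[0.3906, -0.9206, 0.0012, -0.5505], [-0.8728, -0.3699, 0.3185, -0.0395], [-0.2928, -0.1254, -0.9479, 0.3812], [0.0, 0.0, 0.0, 1.0]]}
wrist eared_stopper []
wrist plain_stopper []
wrist diffuser []
```

```bash
python3 - <<'E'
import cv2
a=cv2.imread("pics/scene0.png");cv2.imwrite("pics/s0c.png",cv2.resize(a[150:350,150:420],None,fx=2.9,fy=2.9,interpolation=cv2.INTER_CUBIC))
E
```

```text
(no output)
```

View pics/scene0.png

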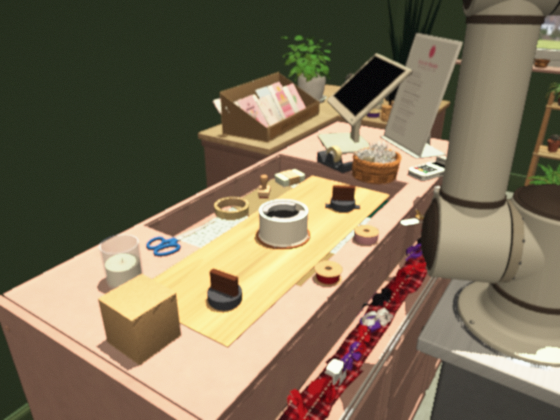

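View pics/s0c.png

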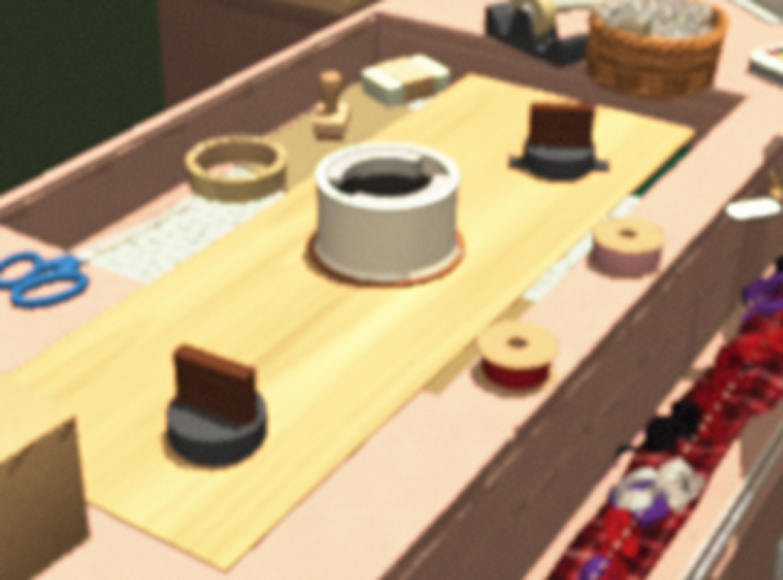

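View pics/wrist0.png

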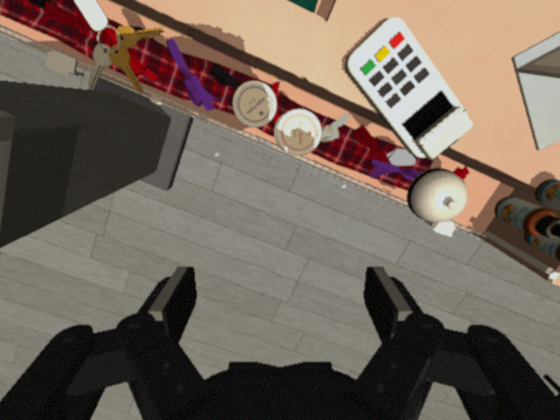

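The scene picture shows the eared stopper at about (343,197), with both ears visible. The plain one is at (224,290) and the pot is at (284,223). Next I get positions from depth.

```bash
cat > h.py <<'E'
import numpy as np,cv2
from workcell import bot
def cloud(cam,d,k):
    v,u=np.mgrid[0:420,0:560]
    P=np.stack([(u-k["cx"])/k["fx"]*d,(v-k["cy"])/k["fy"]*d,d,np.ones_like(d)],-1)
    T=np.linalg.inv(np.array(k["camera_from_world"]))
    W=(P@T.T)[...,:3]; W[d<=0]=np.nan
    return W
def proj(k,p):
    c=np.array(k["camera_from_world"])@np.append(p,1);return np.array([k["fx"]*c[0]/c[2]+k["cx"],k["fy"]*c[1]/c[2]+k["cy"]])
E
python3 - <<'E'
from h import *
for c in["scene","side"]:
    im,_=bot.camera(c);d=np.load(f"pics/{c}0.npy");k=bot.get_calibration(c);W=cloud(c,d,k)
    for q in["eared_stopper","plain_stopper","diffuser"]:
        r=bot.outline_of(q,c)
        p=bot.place_of(q,c)
        if not r: print(c,q,"none");continue
        m=r[0]["region"];P=W[m];P=P[~np.isnan(P[:,0])]
        print(c,q,m.sum(),np.round(np.median(P,0),3),"min",np.round(np.percentile(P,2,0),3),"max",np.round(np.percentile(P,98,0),3))
        # paddle part
        if "stop" in q:
            t=P[(P[:,2]>.036)&(P[:,2]<.075)];print(" paddle",len(t),t.mean(0).round(3)); 
            b=t[:,:2]-t[:,:2].mean(0);w,v=np.linalg.eigh(b.T@b);print("  dir",np.degrees(np.arctan2(v[1,1],v[0,1])).round(1),np.sqrt(w/len(t)).round(4))
        for x in p[:1]: 
            rr,cc=x["point"];
            # intersect ray with z=0.004
            T=np.linalg.inv(np.array(k["camera_from_world"]));dr=T[:3,:3]@np.array([(cc-k["cx"])/k["fx"],(rr-k["cy"])/k["fy"],1]);o=T[:3,3];s=(.004-o[2])/dr[2];print("  place",x["confidence"],(o+s*dr).round(3))
E
```

```text
scene eared_stopper 723 [ 0.478 -0.207  0.029] min [ 0.447 -0.334  0.002] max [ 0.56  -0.183  0.068]
 paddle 287 [ 0.481 -0.212  0.054]
  dir -152.8 [0.0032 0.0173]
  place 0.6 [ 0.488 -0.24   0.004]
scene plain_stopper 1217 [0.481 0.278 0.029] min [0.457 0.253 0.004] max [0.518 0.304 0.068]
 paddle 507 [0.486 0.275 0.055]
  dir -174.3 [0.0036 0.0181]
  place 0.89 [0.485 0.273 0.004]
scene diffuser 2354 [0.52  0.025 0.053] min [ 0.474 -0.055  0.004] max [0.584 0.057 0.074]
  place 0.72 [ 0.54  -0.003  0.004]
side eared_stopper 642 [ 0.478 -0.205  0.03 ] min [ 0.451 -0.229  0.008] max [ 0.511 -0.183  0.068]
 paddle 266 [ 0.482 -0.211  0.053]
  dir -150.8 [0.0025 0.0159]
  place 0.65 [ 0.484 -0.208  0.004]
side plain_stopper 1250 [0.482 0.279 0.029] min [0.459 0.248 0.007] max [0.521 0.305 0.068]
 paddle 509 [0.487 0.275 0.056]
  dir -174.7 [0.0037 0.018 ]
  place 0.68 [0.491 0.262 0.004]
side diffuser 2550 [0.523 0.021 0.054] min [ 0.477 -0.052  0.006] max [0.585 0.057 0.074]
  place 0.57 [ 0.531 -0.006  0.004]
```

```bash
cat >> h.py <<'E'
from scipy.spatial.transform import Rotation as Ro
def delta(x,y,z,yaw,o=None):
    """tool-frame shift and rotvec to a downward pose with yaw"""
    o=o or bot.get_obs()
    R0=Ro.from_euler("xyz",o["tcp_rot"],degrees=True); R1=Ro.from_euler("xyz",[180,0,yaw],degrees=True)
    s=R0.inv().apply(np.array([x,y,z])-o["ee_pos"]); w=np.degrees((R0.inv()*R1).as_rotvec())
    return s.round(4),w.round(2)
E
python3 - <<'E'
from h import *
o=bot.get_obs();k=bot.get_calibration("wrist");T=np.linalg.inv(np.array(k["camera_from_world"]))
R0=Ro.from_euler("xyz",o["tcp_rot"],degrees=True)
print(T[:3,3],R0.inv().apply(T[:3,3]-o["ee_pos"]), R0.inv().apply(T[:3,:3].T).round(3))
print(delta(.45,-.12,.25,28,o))
print(delta(.45,-.10,.25,0,o))
E
```

```text
[ 0.29210568 -0.47356547  0.37458561] [ 8.36310630e-02  8.42712870e-05 -1.32309444e-01] [[-0.001  1.    -0.001]
 [-0.948 -0.001 -0.319]
 [-0.319  0.001  0.948]]
(array([ 0.3672, -0.2636, -0.0077]), array([-0.  , -0.  , -4.98]))
(array([ 0.375 , -0.282 , -0.0077]), array([-0.  , -0.  , 23.02]))
```

```bash
python3 - <<'E'
from h import *
print(delta(.40,-.10,.28,0))
E
```

```text
(array([ 0.329 , -0.3015, -0.0377]), array([-0.  , -0.  , 23.02]))
```

Request:
{"api": "play_rows", "payload": {"targets": [{"x":0.02,"y":-0.02,"z":-0.005,"wz":2,"fingers":1},{"x":0.05,"y":-0.045,"z":-0.01,"wz":4,"fingers":1},{"x":0.08,"y":-0.07,"z":-0.015,"wz":6,"fingers":1},{"x":0.11,"y":-0.1,"z":-0.02,"wz":8,"fingers":1},{"x":0.14,"y":-0.13,"z":-0.025,"wz":10,"fingers":1},{"x":0.17,"y":-0.155,"z":-0.03,"wz":12,"fingers":1},{"x":0.2,"y":-0.18,"z":-0.035,"wz":14,"fingers":1},{"x":0.23,"y":-0.21,"z":-0.038,"wz":16,"fingers":1},{"x":0.26,"y":-0.24,"z":-0.038,"wz":18,"fingers":1},{"x":0.29,"y":-0.265,"z":-0.038,"wz":20,"fingers":1},{"x":0.315,"y":-0.285,"z":-0.038,"wz":22,"fingers":1},{"x":0.329,"y":-0.3015,"z":-0.038,"wz":23,"fingers":1},{"x":0.329,"y":-0.3015,"z":-0.038,"wz":23,"fingers":1},{"x":0.329,"y":-0.3015,"z":-0.038,"wz":23,"fingers":1},{"x":0.329,"y":-0.3015,"z":-0.038,"wz":23,"fingers":1}]}}

```text
$.targets[0]: bad value
```

```bash
python3 - <<'E'
from h import *
o=bot.get_obs();print(o["ee_pos"],o["tcp_rot"],o["q"])
k=bot.get_calibration("wrist");im,d=bot.camera("wrist");cv2.imwrite("pics/w1.png",im);np.save("pics/w1.npy",d)
import pickle;pickle.dump(k,open("pics/w1.pkl","wb"))
for q in["eared_stopper","plain_stopper","diffuser","seat"]:
    print(q,[(r["confidence"],r["extent"]) for r in bot.look_for(q,"wrist")])
    r=bot.outline_of(q,"wrist")
    if r: np.save(f"pics/m_{q}.npy",r[0]["region"])
E
```

```text
[ 0.21510252 -0.50619263  0.24227562] [-1.79999477e+02 -3.70411820e-04  2.30215181e+01] [-6.69775065e+01  4.97952651e+00  1.00779343e+01  9.50989303e+01
  3.70420715e-04  9.00009754e+01]
eared_stopper []
plain_stopper []
diffuser []
seat []
```

View pics/w1.png

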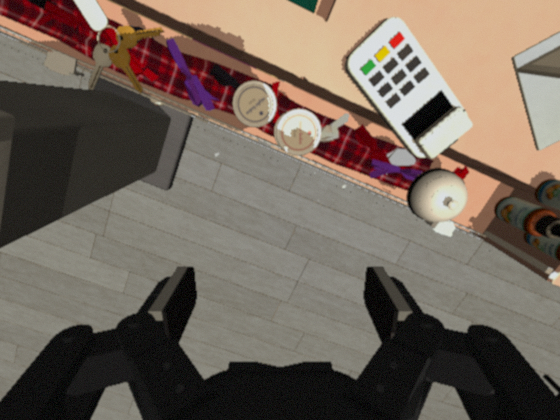

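The call was refused and the arm did not move. I probably have to give every key in each row.

Request:
{"api": "play_rows", "payload": {"targets": [{"fingers":1,"x":0.02,"y":-0.02,"z":-0.005,"wx":0,"wy":0,"wz":2},{"fingers":1,"x":0.05,"y":-0.045,"z":-0.01,"wx":0,"wy":0,"wz":4},{"fingers":1,"x":0.08,"y":-0.07,"z":-0.015,"wx":0,"wy":0,"wz":6},{"fingers":1,"x":0.11,"y":-0.1,"z":-0.02,"wx":0,"wy":0,"wz":8},{"fingers":1,"x":0.14,"y":-0.13,"z":-0.025,"wx":0,"wy":0,"wz":10},{"fingers":1,"x":0.17,"y":-0.155,"z":-0.03,"wx":0,"wy":0,"wz":12},{"fingers":1,"x":0.2,"y":-0.18,"z":-0.035,"wx":0,"wy":0,"wz":14},{"fingers":1,"x":0.23,"y":-0.21,"z":-0.038,"wx":0,"wy":0,"wz":16},{"fingers":1,"x":0.26,"y":-0.24,"z":-0.038,"wx":0,"wy":0,"wz":18},{"fingers":1,"x":0.29,"y":-0.265,"z":-0.038,"wx":0,"wy":0,"wz":20},{"fingers":1,"x":0.315,"y":-0.285,"z":-0.038,"wx":0,"wy":0,"wz":22},{"fingers":1,"x":0.329,"y":-0.3015,"z":-0.038,"wx":0,"wy":0,"wz":23},{"fingers":1,"x":0.329,"y":-0.3015,"z":-0.038,"wx":0,"wy":0,"wz":23},{"fingers":1,"x":0.329,"y":-0.3015,"z":-0.038,"wx":0,"wy":0,"wz":23}]}}

```text
time: 2.92
ee_pos: [0.4002, -0.0991, 0.2803]
tcp_rot: [180.0, -0.0, 0.2]
wrist_force: [0.1, 0.6, 0.5]
opening: 0.085
```

```bash
python3 - <<'E'
from h import *
o=bot.get_obs();print(o["time"],o["ee_pos"],o["tcp_rot"],o["q"])
k=bot.get_calibration("wrist");im,d=bot.camera("wrist");cv2.imwrite("pics/w2.png",im);np.save("pics/w2.npy",d)
import pickle;pickle.dump(k,open("pics/w2.pkl","wb"))
for q in["eared_stopper","diffuser"]:
    r=bot.outline_of(q,"wrist")
    if r: print(q,r[0]["confidence"],r[0]["extent"]);np.save(f"pics/m_{q}.npy",r[0]["region"])
E
```

```text
2.9167 [ 0.40020199 -0.09910143  0.28032004] [ 1.79994160e+02 -2.27844071e-03  1.98618078e-01] [-1.39048951e+01 -1.25985242e+01 -2.25825188e+00  1.00336639e+02
 -5.10873396e-03  1.65896487e+02]
diffuser 0.84 [133.6, 0.4, 255.0, 121.5]
```

View pics/w2.png

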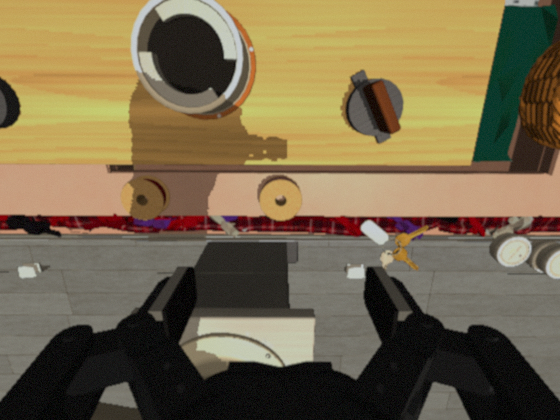

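The wrist view shows the pot at (190,55), with lug ring gaps toward the upper right and lower left. The stopper is at (375,105), with ears at (358,75) and (383,138). Next I rectify each part to its own height plane.

```bash
python3 - <<'E'
from h import *
import pickle
k=pickle.load(open("pics/w2.pkl","rb"));im=cv2.imread("pics/w2.png");d=np.load("pics/w2.npy")
def rect(cx,cy,z,half=.08,s=4000,nm=""):
    n=int(2*half*s)
    i,j=np.mgrid[0:n,0:n]; X=cx+half-i/s; Y=cy+half-j/s   # up=+x, left=+y
    P=np.stack([X,Y,np.full(X.shape,z),np.ones(X.shape)],-1)@np.array(k["camera_from_world"]).T
    u=(P[...,0]/P[...,2]*k["fx"]+k["cx"]).astype(np.float32);v=(P[...,1]/P[...,2]*k["fy"]+k["cy"]).astype(np.float32)
    r=cv2.remap(im,u,v,cv2.INTER_CUBIC)
    for t in range(0,n,40): cv2.line(r,(t,0),(t,4),(0,0,255));cv2.line(r,(0,t),(4,t),(0,0,255))
    return r
a=rect(.53,0,.070);b=rect(.482,-.213,.068);c=rect(.482,-.213,.011)
print(a.shape)
cv2.imwrite("pics/r_a.png",cv2.resize(a,(600,600)));cv2.imwrite("pics/r_b.png",cv2.resize(np.hstack([b,c]),(800,400)))
W=cloud("wrist",d,k)
P=W[20:150,330:420].reshape(-1,3)
t=P[(P[:,2]>.058)&(P[:,2]<.08)];print("paddle top",len(t),t.mean(0),(t[:,:2].min(0)+t[:,:2].max(0))/2, t[:,2].std())
rc=cv2.minAreaRect((t[:,:2]*1000).astype(np.float32));print(rc)
P=W[0:130,100:280].reshape(-1,3);t=P[(P[:,2]>.0725)&(P[:,2]<.085)];print("rim",len(t),t.min(0),t.max(0));
A=np.c_[2*t[:,:2],np.ones(len(t))];s=np.linalg.lstsq(A,(t[:,:2]**2).sum(1),rcond=None)[0];print("centre",s[:2],np.sqrt(s[2]+s[:2]@s[:2]))
print(np.nanmedian(W[100:150,260:320,2]))
E
```

```text
(640, 640, 3)
paddle top 817 [ 0.4881176  -0.21458622  0.06743965] [ 0.48767341 -0.21624085] 0.0024924850615922365
((487.4963684082031, -216.4915008544922), (60.21769332885742, 14.380377769470215), 27.998802185058594)
rim 2109 [ 0.48055579 -0.05965657  0.07250051] [0.58631367 0.05484314 0.0769575 ]
centre [ 0.53753712 -0.0025997 ] 0.0535992231770205
0.0044924948520121966
```

View pics/r_a.png

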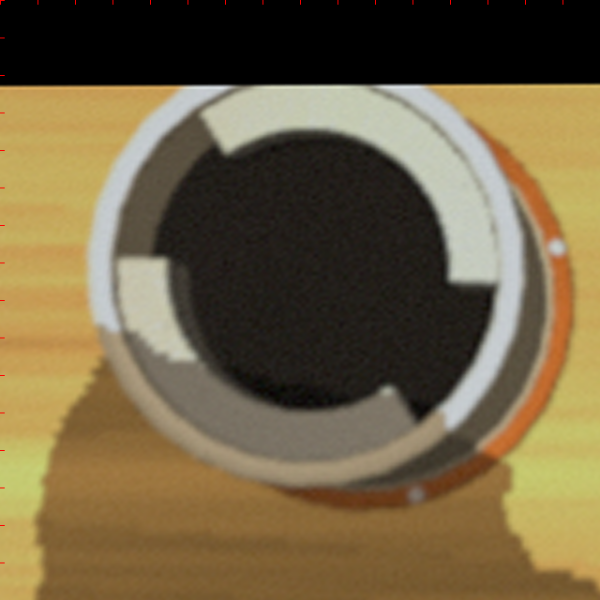

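View pics/r_b.png

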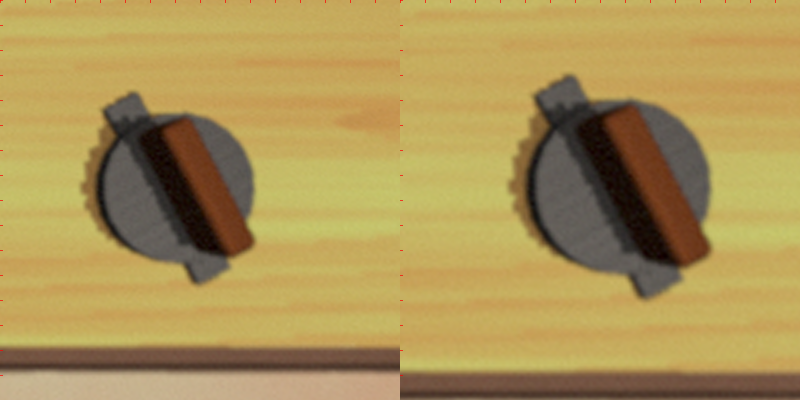

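Measured:
- **Stopper:** (0.4875, -0.2165), yaw 28°.
- **Pot:** (0.5377, -0.0023), gap axis 60°. The depth fit and the lug corners agree.

I'll use tool yaw 208 so that the last joint has room for the clockwise twist.

Request:
{"api": "play_rows", "payload": {"targets": [{"fingers":1,"x":0.005,"y":0.007,"z":0,"wx":0,"wy":0,"wz":-4},{"fingers":1,"x":0.01,"y":0.014,"z":0.005,"wx":0,"wy":0,"wz":-10},{"fingers":1,"x":0.015,"y":0.021,"z":0.01,"wx":0,"wy":0,"wz":-17},{"fingers":1,"x":0.02,"y":0.028,"z":0.015,"wx":0,"wy":0,"wz":-24},{"fingers":1,"x":0.026,"y":0.035,"z":0.02,"wx":0,"wy":0,"wz":-31},{"fingers":1,"x":0.032,"y":0.042,"z":0.025,"wx":0,"wy":0,"wz":-38},{"fingers":1,"x":0.038,"y":0.05,"z":0.03,"wx":0,"wy":0,"wz":-45},{"fingers":1,"x":0.044,"y":0.058,"z":0.035,"wx":0,"wy":0,"wz":-52},{"fingers":1,"x":0.05,"y":0.066,"z":0.04,"wx":0,"wy":0,"wz":-59},{"fingers":1,"x":0.055,"y":0.074,"z":0.045,"wx":0,"wy":0,"wz":-66},{"fingers":1,"x":0.06,"y":0.082,"z":0.05,"wx":0,"wy":0,"wz":-73},{"fingers":1,"x":0.065,"y":0.09,"z":0.055,"wx":0,"wy":0,"wz":-80},{"fingers":1,"x":0.07,"y":0.096,"z":0.06,"wx":0,"wy":0,"wz":-87},{"fingers":1,"x":0.075,"y":0.102,"z":0.065,"wx":0,"wy":0,"wz":-94},{"fingers":1,"x":0.08,"y":0.108,"z":0.07,"wx":0,"wy":0,"wz":-101},{"fingers":1,"x":0.084,"y":0.114,"z":0.075,"wx":0,"wy":0,"wz":-108},{"fingers":1,"x":0.087,"y":0.117,"z":0.08,"wx":0,"wy":0,"wz":-110}]}}

```text
time: 4.48
ee_pos: [0.4866, -0.2189, 0.1999]
tcp_rot: [-180.0, 0.0, 110.3]
wrist_force: [0.3, 0.4, 0.3]
opening: 0.0853
```

```bash
python3 - <<'E'
from h import *
o=bot.get_obs();print(o["ee_pos"],o["tcp_rot"],o["q"]);print(delta(.4875,-.2165,.15,208,o))
E
```

```text
[ 0.4866433  -0.21891516  0.19987121] [-1.79984865e+02  2.13114780e-03  1.10302947e+02] [-2.42142391e+01  2.05225785e+00  2.29975164e+00  9.02567913e+01
 -1.21309550e-02  4.54828149e+01]
(array([0.002 , 0.0017, 0.0499]), array([-1.00e-02, -1.00e-02, -9.77e+01]))
```

Request:
{"api": "play_rows", "payload": {"targets": [{"fingers":1,"x":0.002,"y":0.002,"z":0.005,"wx":0,"wy":0,"wz":-4},{"fingers":1,"x":0.002,"y":0.002,"z":0.01,"wx":0,"wy":0,"wz":-11},{"fingers":1,"x":0.002,"y":0.002,"z":0.015,"wx":0,"wy":0,"wz":-18},{"fingers":1,"x":0.002,"y":0.002,"z":0.02,"wx":0,"wy":0,"wz":-25},{"fingers":1,"x":0.002,"y":0.002,"z":0.025,"wx":0,"wy":0,"wz":-32},{"fingers":1,"x":0.002,"y":0.002,"z":0.03,"wx":0,"wy":0,"wz":-39},{"fingers":1,"x":0.002,"y":0.002,"z":0.035,"wx":0,"wy":0,"wz":-46},{"fingers":1,"x":0.002,"y":0.002,"z":0.04,"wx":0,"wy":0,"wz":-53},{"fingers":1,"x":0.002,"y":0.002,"z":0.045,"wx":0,"wy":0,"wz":-60},{"fingers":1,"x":0.002,"y":0.002,"z":0.05,"wx":0,"wy":0,"wz":-67},{"fingers":1,"x":0.002,"y":0.002,"z":0.05,"wx":0,"wy":0,"wz":-74},{"fingers":1,"x":0.002,"y":0.002,"z":0.05,"wx":0,"wy":0,"wz":-81},{"fingers":1,"x":0.002,"y":0.002,"z":0.05,"wx":0,"wy":0,"wz":-88},{"fingers":1,"x":0.002,"y":0.002,"z":0.05,"wx":0,"wy":0,"wz":-95},{"fingers":1,"x":0.002,"y":0.002,"z":0.05,"wx":0,"wy":0,"wz":-97.7},{"fingers":1,"x":0.002,"y":0.002,"z":0.05,"wx":0,"wy":0,"wz":-97.7},{"fingers":1,"x":0.002,"y":0.002,"z":0.05,"wx":0,"wy":0,"wz":-97.7}]}}

```text
time: 5.9
ee_pos: [0.4878, -0.2154, 0.1503]
tcp_rot: [-180.0, -0.0, -152.5]
wrist_force: [-0.3, -0.5, -0.4]
opening: 0.0858
```

```bash
python3 - <<'E'
from h import *
import pickle
o=bot.get_obs();print(o["ee_pos"],o["tcp_rot"],o["q"]);print(delta(.4875,-.2165,.049,208,o))
k=bot.get_calibration("wrist");im,d=bot.camera("wrist");cv2.imwrite("pics/w3.png",im);W=cloud("wrist",d,k)
np.save("pics/w3.npy",d);pickle.dump(k,open("pics/w3.pkl","wb"))
P=W.reshape(-1,3)
P=P[np.hypot(P[:,0]-.4875,P[:,1]+.2165)<.05];t=P[(P[:,2]>.062)&(P[:,2]<.073)];print(len(t),cv2.minAreaRect((t[:,:2]*1000).astype(np.float32)))
print(np.round(proj(k,[.4875,-.2165,.068])))
E
```

```text
[ 0.48777081 -0.21543769  0.1502714 ] [-1.79998505e+02 -4.04650298e-03 -1.52485503e+02] [-2.38278953e+01  1.81535476e+00 -3.41208459e+00  8.47739213e+01
 -4.09349490e-03 -5.13423927e+01]
(array([ 0.0007, -0.0008,  0.1013]), array([-0.  , -0.  , -0.49]))
1257 ((486.3379821777344, -217.8524169921875), (58.870479583740234, 13.30191707611084), 27.853076934814453)
[279. 218.]
```

View pics/w3.png

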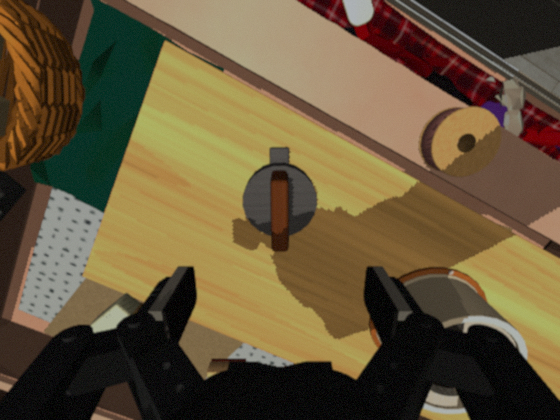

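The wrist picture shows the paddle at (280,210), centred between the jaws and aligned with them. Next I descend and grip.

Request:
{"api": "play_rows", "payload": {"targets": [{"fingers":1,"x":0.0005,"y":-0.0005,"z":0.015,"wx":0,"wy":0,"wz":0},{"fingers":1,"x":0.001,"y":-0.001,"z":0.035,"wx":0,"wy":0,"wz":0},{"fingers":1,"x":0.001,"y":-0.001,"z":0.055,"wx":0,"wy":0,"wz":0},{"fingers":1,"x":0.001,"y":-0.001,"z":0.075,"wx":0,"wy":0,"wz":0},{"fingers":1,"x":0.001,"y":-0.001,"z":0.09,"wx":0,"wy":0,"wz":0},{"fingers":1,"x":0.001,"y":-0.001,"z":0.1,"wx":0,"wy":0,"wz":0},{"fingers":1,"x":0.001,"y":-0.001,"z":0.101,"wx":0,"wy":0,"wz":0},{"fingers":1,"x":0.001,"y":-0.001,"z":0.101,"wx":0,"wy":0,"wz":0},{"fingers":-1,"x":0.001,"y":-0.001,"z":0.101,"wx":0,"wy":0,"wz":0},{"fingers":-1,"x":0.001,"y":-0.001,"z":0.101,"wx":0,"wy":0,"wz":0},{"fingers":-1,"x":0.001,"y":-0.001,"z":0.101,"wx":0,"wy":0,"wz":0},{"fingers":-1,"x":0.001,"y":-0.001,"z":0.101,"wx":0,"wy":0,"wz":0},{"fingers":-1,"x":0.001,"y":-0.001,"z":0.101,"wx":0,"wy":0,"wz":0},{"fingers":-1,"x":0.001,"y":-0.001,"z":0.101,"wx":0,"wy":0,"wz":0},{"fingers":-1,"x":0.001,"y":-0.001,"z":0.101,"wx":0,"wy":0,"wz":0},{"fingers":-1,"x":0.001,"y":-0.001,"z":0.101,"wx":0,"wy":0,"wz":0}], "grip_force": 60}}

```text
time: 7.28
ee_pos: [0.4881, -0.2159, 0.0497]
tcp_rot: [-180.0, 0.0, -152.3]
wrist_force: [-0.2, -0.1, 4.7]
opening: 0.0128
```

```bash
python3 - <<'E'
from h import *
o=bot.get_obs();print(o["ee_pos"],o["tcp_rot"],o["wrist_force"],o["opening"]);print(delta(.5377,-.0023,.18,240,o))
E
```

```text
[ 0.48806723 -0.21587383  0.0497003 ] [-1.79968424e+02  3.13199525e-02 -1.52279387e+02] [-0.15246116 -0.13539541  4.70877358] 0.012820718789112893
(array([-0.1434,  0.1659, -0.1303]), array([-4.000e-02,  2.000e-02, -3.228e+01]))
```

Request:
{"api": "play_rows", "payload": {"targets": [{"fingers":-1,"x":0,"y":0,"z":-0.01,"wx":0,"wy":0,"wz":0},{"fingers":-1,"x":0,"y":0,"z":-0.03,"wx":0,"wy":0,"wz":0},{"fingers":-1,"x":0,"y":0,"z":-0.055,"wx":0,"wy":0,"wz":0},{"fingers":-1,"x":-0.005,"y":0.005,"z":-0.08,"wx":0,"wy":0,"wz":-1},{"fingers":-1,"x":-0.015,"y":0.02,"z":-0.105,"wx":0,"wy":0,"wz":-4},{"fingers":-1,"x":-0.03,"y":0.037,"z":-0.12,"wx":0,"wy":0,"wz":-8},{"fingers":-1,"x":-0.048,"y":0.056,"z":-0.13,"wx":0,"wy":0,"wz":-12},{"fingers":-1,"x":-0.066,"y":0.076,"z":-0.13,"wx":0,"wy":0,"wz":-16},{"fingers":-1,"x":-0.084,"y":0.096,"z":-0.13,"wx":0,"wy":0,"wz":-20},{"fingers":-1,"x":-0.1,"y":0.116,"z":-0.13,"wx":0,"wy":0,"wz":-24},{"fingers":-1,"x":-0.116,"y":0.135,"z":-0.13,"wx":0,"wy":0,"wz":-28},{"fingers":-1,"x":-0.13,"y":0.15,"z":-0.13,"wx":0,"wy":0,"wz":-31},{"fingers":-1,"x":-0.14,"y":0.161,"z":-0.13,"wx":0,"wy":0,"wz":-32.3},{"fingers":-1,"x":-0.1435,"y":0.166,"z":-0.13,"wx":0,"wy":0,"wz":-32.3},{"fingers":-1,"x":-0.1435,"y":0.166,"z":-0.13,"wx":0,"wy":0,"wz":-32.3},{"fingers":-1,"x":-0.1435,"y":0.166,"z":-0.13,"wx":0,"wy":0,"wz":-32.3}]}}

```text
time: 8.62
ee_pos: [0.5374, -0.0024, 0.1794]
tcp_rot: [180.0, -0.0, -120.0]
wrist_force: [-0.4, -0.6, -1.1]
opening: 0.0132
```

```bash
python3 - <<'E'
from h import *
import pickle
o=bot.get_obs();print(o["time"],o["ee_pos"],o["tcp_rot"],o["wrist_force"],o["opening"],o["q"])
for c in["wrist","scene","side"]:
    k=bot.get_calibration(c);im,d=bot.camera(c);cv2.imwrite(f"pics/{c}4.png",im);np.save(f"pics/{c}4.npy",d);pickle.dump(k,open(f"pics/{c}4.pkl","wb"))
a=cv2.imread("pics/scene4.png")[150:270,220:360];b=cv2.imread("pics/side4.png")[130:250,210:350]
cv2.imwrite("pics/ss4.png",np.hstack([cv2.resize(x,(400,343),interpolation=cv2.INTER_CUBIC) for x in(a,b)]))
E
```

```text
8.6167 [ 0.53739191 -0.00236965  0.17938837] [ 1.79991284e+02 -2.56552959e-02 -1.20005464e+02] [-0.3611415  -0.58065872 -1.1125218 ] 0.013181795759399723 [-2.43497258e-01  2.42857446e+00  4.27858159e-01  8.80195851e+01
 -1.79447344e-02 -6.02380280e+01]
```

View pics/wrist4.png

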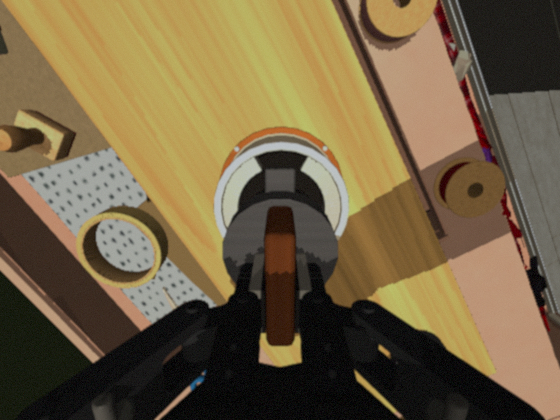

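View pics/ss4.png

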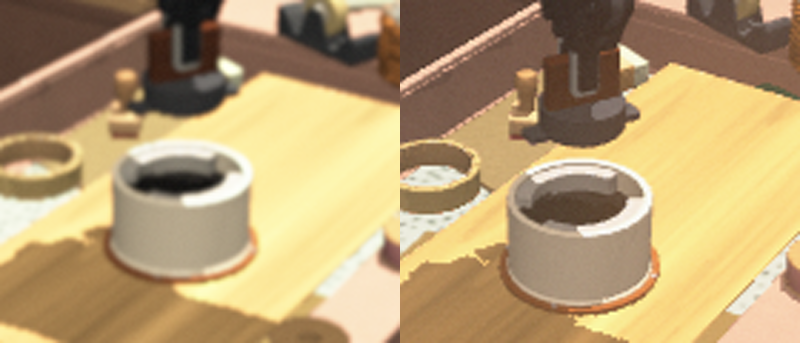

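```bash
python3 - <<'E'
from h import *
import pickle
k=pickle.load(open("pics/wrist4.pkl","rb"));im=cv2.imread("pics/wrist4.png");d=np.load("pics/wrist4.npy")
ee=np.array([.5374,-.0024,.1794]);R=Ro.from_euler("xyz",[180,0,240],degrees=True)
f=lambda x,y,h: proj(k,ee+R.apply([x,y,.0457-h])).round(1)   # h = height over stopper origin
for n,p in dict(top_front=(.03,0,.064),top_rear=(-.03,0,.064),bot_front=(.03,0,.024),ear_tip_top=(.047,0,.007),eartipL=(.047,.009,.007),eartipR=(.047,-.009,.007),plugL=(0,.034,.024),plugR=(0,-.034,.024),plugfront=(.034,0,.024)).items(): print(n,f(*p))
c=np.array([.5377,-.0023]);Rg=Ro.from_euler("z",60,degrees=True)
for s in(-1,1):
  for a in(26,-26):
    print("lug",s,a,proj(k,np.append(c,.070)+Ro.from_euler("z",60+a+(180 if s<0 else 0),degrees=True).apply([.038,0,0])).round(1))
for a in(30,150,240): print("rim",a,proj(k,np.append(c,.074)+Ro.from_euler("z",a,degrees=True).apply([.058,0,0])).round(1))
W=cloud("w",d,k)
P=W[190:360,255:310].reshape(-1,3);P=P[~np.isnan(P[:,0])];L=R.inv().apply(P-ee);h=.0457-L[:,2]
t=L[(h>.058)&(h<.07)&(abs(L[:,1])<.012)];print("top",len(t),t.min(0).round(4),t.max(0).round(4),"top h",(.0457-t[:,2]).mean())
# plug top plane
P=W[190:300,215:345].reshape(-1,3);P=P[~np.isnan(P[:,0])];L=R.inv().apply(P-ee);h=.0457-L[:,2]
t=L[(h>.018)&(h<.028)&(np.hypot(L[:,0],L[:,1])<.045)];print("plug",len(t),t.min(0).round(4),t.max(0).round(4),(.0457-np.median(t[:,2])))
t2=t[abs(t[:,1])>.012];print(np.linalg.lstsq(np.c_[t2[:,:2],np.ones(len(t2))],t2[:,2],rcond=None)[0])
cr=im[130:360,200:360];cv2.imwrite("pics/w4c.png",cv2.resize(cr,None,fx=2.6,fy=2.6,interpolation=cv2.INTER_CUBIC))
E
```

```text
top_front [282.5 237.3]
top_rear [282.2 350.2]
bot_front [281.9 207.5]
ear_tip_top [281.8 171. ]
eartipL [297.1 171. ]
eartipR [266.5 171. ]
plugL [340.1 256.4]
plugR [223.6 256.4]
plugfront [281.9 200.6]
lug -1 26 [261.  169.9]
lug -1 -26 [301.2 169.8]
lug 1 26 [299.5 244.7]
lug 1 -26 [262.6 244.7]
rim 30 [249.1 262.8]
rim 150 [349.1 210.4]
rim 240 [281.1 140.9]
top 3874 [-0.0282 -0.012  -0.0242] [ 0.0326  0.0119 -0.0123] top h 0.06419521496299335
plug 5017 [-0.0173 -0.0351  0.0177] [0.0359 0.0322 0.0277] 0.024530872710495796
[0.01671333 0.00084355 0.02107231]
```

View pics/w4c.png

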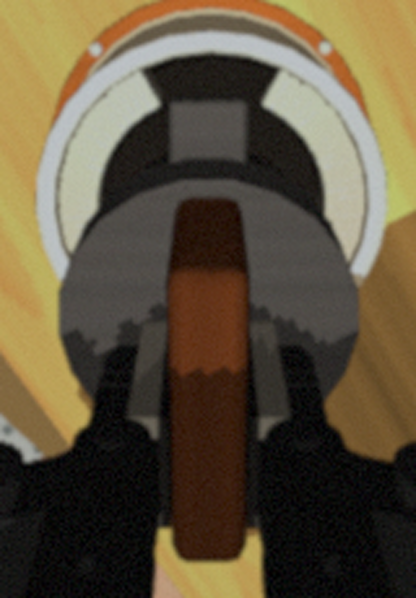

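The wrist crop shows the ear in line with the gap. The lug corners are at (261,170) and (301,170), as predicted. The stopper sits about 2 mm forward and 1 mm to the side of the TCP, so I correct for that and lower it.

Request:
{"api": "play_rows", "payload": {"targets": [{"fingers":-1,"x":-0.002,"y":0.001,"z":0.01,"wx":0,"wy":0,"wz":0},{"fingers":-1,"x":-0.002,"y":0.001,"z":0.025,"wx":0,"wy":0,"wz":0},{"fingers":-1,"x":-0.002,"y":0.001,"z":0.04,"wx":0,"wy":0,"wz":0},{"fingers":-1,"x":-0.002,"y":0.001,"z":0.05,"wx":0,"wy":0,"wz":0},{"fingers":-1,"x":-0.002,"y":0.001,"z":0.058,"wx":0,"wy":0,"wz":0},{"fingers":-1,"x":-0.002,"y":0.001,"z":0.064,"wx":0,"wy":0,"wz":0},{"fingers":-1,"x":-0.002,"y":0.001,"z":0.069,"wx":0,"wy":0,"wz":0},{"fingers":-1,"x":-0.002,"y":0.001,"z":0.073,"wx":0,"wy":0,"wz":0},{"fingers":-1,"x":-0.002,"y":0.001,"z":0.076,"wx":0,"wy":0,"wz":0},{"fingers":-1,"x":-0.002,"y":0.001,"z":0.078,"wx":0,"wy":0,"wz":0},{"fingers":-1,"x":-0.002,"y":0.001,"z":0.079,"wx":0,"wy":0,"wz":0},{"fingers":-1,"x":-0.002,"y":0.001,"z":0.079,"wx":0,"wy":0,"wz":0}]}}

```text
time: 9.77
ee_pos: [0.5378, 0.0001, 0.1003]
tcp_rot: [-180.0, 0.0, -120.0]
wrist_force: [0.5, -0.1, -1.1]
opening: 0.0133
```

```bash
python3 - <<'E'
from h import *
import pickle
o=bot.get_obs();print(o["time"],o["ee_pos"],o["tcp_rot"],o["wrist_force"],o["torque"],o["opening"])
for c in["wrist","side"]:
    k=bot.get_calibration(c);im,d=bot.camera(c);cv2.imwrite(f"pics/{c}5.png",im);np.save(f"pics/{c}5.npy",d);pickle.dump(k,open(f"pics/{c}5.pkl","wb"))
a=cv2.imread("pics/wrist5.png")[110:360,180:380];b=cv2.imread("pics/side5.png")[130:250,210:350]
cv2.imwrite("pics/ss5.png",np.hstack([cv2.resize(x,(400,h),interpolation=cv2.INTER_CUBIC)[:500] if h>=500 else cv2.copyMakeBorder(cv2.resize(x,(400,h),interpolation=cv2.INTER_CUBIC),0,500-h,0,0,0) for x,h in((a,500),(b,343))]))
E
```

```text
9.7667 [5.37804366e-01 1.43242483e-04 1.00300747e-01] [-1.79994690e+02  1.53274558e-03 -1.19977711e+02] [ 0.47430505 -0.06729143 -1.07981182] [ 0.05275884 -0.04521526  0.03268987] 0.013250740653818949
```

View pics/ss5.png

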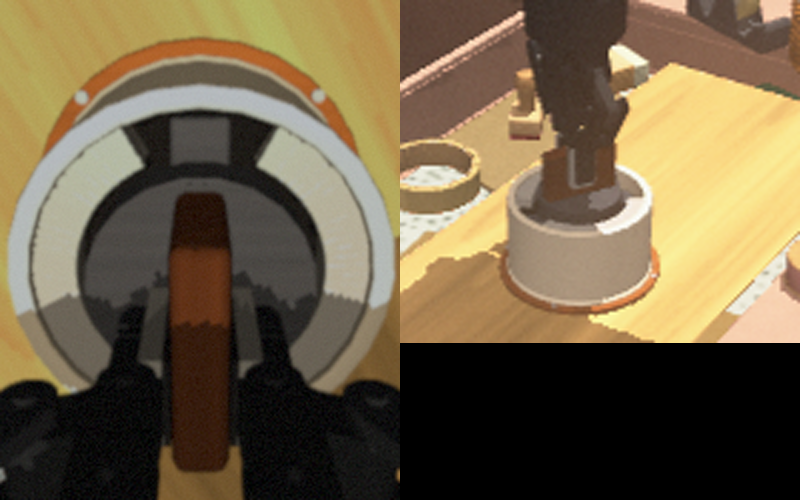

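The ear is through the gap and there is no contact force. The underside is about 0.6 mm above the seat. Now I twist clockwise while following the ramp down, compensating for the small axis offset.

Request:
{"api": "play_rows", "payload": {"targets": [{"fingers":-1,"x":0,"y":0,"z":0.001,"wx":0,"wy":0,"wz":0},{"fingers":-1,"x":0,"y":-0.0001,"z":0.0015,"wx":0,"wy":0,"wz":4},{"fingers":-1,"x":-0.0001,"y":-0.0003,"z":0.0018,"wx":0,"wy":0,"wz":8},{"fingers":-1,"x":-0.0001,"y":-0.0004,"z":0.0021,"wx":0,"wy":0,"wz":12},{"fingers":-1,"x":-0.0002,"y":-0.0006,"z":0.0023,"wx":0,"wy":0,"wz":16},{"fingers":-1,"x":-0.0002,"y":-0.0008,"z":0.0025,"wx":0,"wy":0,"wz":20},{"fingers":-1,"x":-0.0002,"y":-0.0009,"z":0.0028,"wx":0,"wy":0,"wz":25},{"fingers":-1,"x":-0.0002,"y":-0.0011,"z":0.0031,"wx":0,"wy":0,"wz":30},{"fingers":-1,"x":-0.0002,"y":-0.0013,"z":0.0034,"wx":0,"wy":0,"wz":35},{"fingers":-1,"x":-0.0002,"y":-0.0015,"z":0.0037,"wx":0,"wy":0,"wz":40},{"fingers":-1,"x":-0.0001,"y":-0.0017,"z":0.004,"wx":0,"wy":0,"wz":45},{"fingers":-1,"x":0,"y":-0.0019,"z":0.0042,"wx":0,"wy":0,"wz":50},{"fingers":-1,"x":0,"y":-0.0021,"z":0.0044,"wx":0,"wy":0,"wz":55},{"fingers":-1,"x":0.0001,"y":-0.0022,"z":0.0044,"wx":0,"wy":0,"wz":60},{"fingers":-1,"x":0.0002,"y":-0.0023,"z":0.0044,"wx":0,"wy":0,"wz":64},{"fingers":-1,"x":0.0002,"y":-0.0023,"z":0.0044,"wx":0,"wy":0,"wz":64}]}}

```text
time: 11.2
ee_pos: [0.5401, -0.0012, 0.0967]
tcp_rot: [180.0, 0.1, 175.8]
wrist_force: [0.1, -0.7, 2.7]
opening: 0.0133
```

```bash
python3 - <<'E'
from h import *
o=bot.get_obs();print(o["time"],o["ee_pos"],o["tcp_rot"],o["wrist_force"],o["torque"],o["opening"])
im,d=bot.camera("wrist");cv2.imwrite("pics/w6.png",im);o=bot.get_obs();print(o["tcp_rot"],o["wrist_force"],o["torque"])
E
```

```text
11.2 [ 0.54010442 -0.00120828  0.09666615] [1.79995578e+02 8.37590504e-02 1.75840370e+02] [ 0.10229519 -0.73229824  2.73462276] [-0.01919209  0.00622352  0.00212473] 0.013295382213343218
[1.79993249e+02 7.92256658e-02 1.76086863e+02] [ 0.59990744 -0.28913894  2.89132841] [-0.0189203  -0.05663694 -0.06409245]
```

View pics/w6.png

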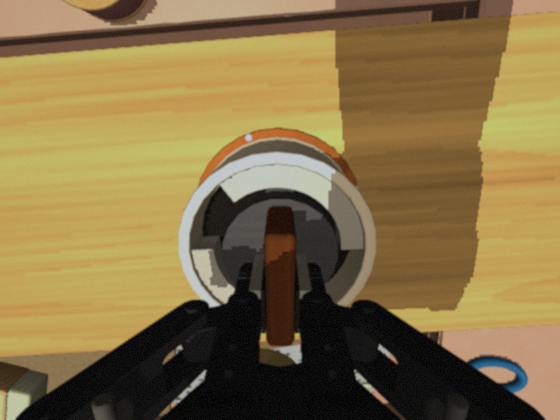

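The paddle has turned to yaw -4°, about 64° of turn. The gap is empty at the upper left and the ear is hidden under the lug. Next I run gently to the stop.

Request:
{"api": "play_rows", "payload": {"targets": [{"fingers":-1,"x":0,"y":0,"z":0,"wx":0,"wy":0,"wz":1.5},{"fingers":-1,"x":0,"y":-0.0001,"z":0,"wx":0,"wy":0,"wz":3},{"fingers":-1,"x":0,"y":-0.0002,"z":0,"wx":0,"wy":0,"wz":4.5},{"fingers":-1,"x":0.0001,"y":-0.0002,"z":0,"wx":0,"wy":0,"wz":6},{"fingers":-1,"x":0.0001,"y":-0.0002,"z":0,"wx":0,"wy":0,"wz":7},{"fingers":-1,"x":0.0001,"y":-0.0002,"z":0,"wx":0,"wy":0,"wz":7}]}}

```text
time: 11.75
ee_pos: [0.5395, -0.0027, 0.0965]
tcp_rot: [-179.8, 0.1, 169.2]
wrist_force: [-1.7, -7.8, 5.2]
opening: 0.0132
```

```bash
python3 - <<'E'
from h import *
o=bot.get_obs();print(o["time"],o["ee_pos"],o["tcp_rot"],o["wrist_force"],o["torque"],o["opening"])
E
```

```text
11.75 [ 0.53951646 -0.00265511  0.09646388] [-1.79822680e+02  5.61671219e-02  1.69205660e+02] [-1.6772574  -7.8003144   5.21816154] [-1.90282724  0.53975476  1.55014881] 0.013242113784032578
```

The stop is met: there is 1.55 N m of counter-moment at about 70.8° of turn. I relieve it slightly, release, and retreat straight up.

Request:
{"api": "play_rows", "payload": {"targets": [{"fingers":-1,"x":0,"y":0,"z":0,"wx":0,"wy":0,"wz":-1},{"fingers":-1,"x":0,"y":0,"z":0,"wx":0,"wy":0,"wz":-1},{"fingers":0.2,"x":0,"y":0,"z":0,"wx":0,"wy":0,"wz":-1},{"fingers":0.2,"x":0,"y":0,"z":0,"wx":0,"wy":0,"wz":-1},{"fingers":0.2,"x":0,"y":0,"z":0,"wx":0,"wy":0,"wz":-1},{"fingers":0.2,"x":0,"y":0,"z":0,"wx":0,"wy":0,"wz":-1},{"fingers":0.2,"x":0,"y":0,"z":0,"wx":0,"wy":0,"wz":-1},{"fingers":0.2,"x":0,"y":0,"z":-0.005,"wx":0,"wy":0,"wz":-1},{"fingers":0.2,"x":0,"y":0,"z":-0.02,"wx":0,"wy":0,"wz":-1},{"fingers":0.2,"x":0,"y":0,"z":-0.04,"wx":0,"wy":0,"wz":-1},{"fingers":0.2,"x":0,"y":0,"z":-0.065,"wx":0,"wy":0,"wz":-1},{"fingers":0.2,"x":0,"y":0,"z":-0.09,"wx":0,"wy":0,"wz":-1},{"fingers":0.2,"x":0,"y":0,"z":-0.11,"wx":0,"wy":0,"wz":-1},{"fingers":0.2,"x":0,"y":0,"z":-0.11,"wx":0,"wy":0,"wz":-1},{"fingers":0.2,"x":0,"y":0,"z":-0.11,"wx":0,"wy":0,"wz":-1}]}}

```text
time: 13.0
ee_pos: [0.5401, -0.0013, 0.2072]
tcp_rot: [180.0, 0.1, 170.0]
wrist_force: [-0.4, 0.2, -0.9]
opening: 0.0515
```

```bash
python3 - <<'E'
from h import *
o=bot.get_obs();print(o["time"],o["ee_pos"],o["tcp_rot"],o["wrist_force"],o["torque"],o["opening"])
k=bot.get_calibration("wrist");im,d=bot.camera("wrist");cv2.imwrite("pics/w7.png",im)
W=cloud("w",d,k);P=W.reshape(-1,3);P=P[np.hypot(P[:,0]-.5377,P[:,1]+.0023)<.04]
t=P[(P[:,2]>.107)&(P[:,2]<.125)];print("top z",np.median(t[:,2]),cv2.minAreaRect((t[:,:2]*1000).astype(np.float32)))
t=P[(P[:,2]>.065)&(P[:,2]<.085)];print("plug top",np.median(t[:,2]),len(t))
for c in["scene"]:
    im,d=bot.camera(c);r=bot.outline_of("plain_stopper",c);W=cloud(c,d,bot.get_calibration(c))
    cv2.imwrite("pics/s7.png",im)
    for x in r[:1]: print(x["confidence"],x["extent"],np.nanmedian(W[x["region"]],0))
E
```

```text
13.0 [ 0.54010206 -0.00132915  0.20718839] [1.79974057e+02 1.33395859e-01 1.70034443e+02] [-0.40621567  0.20206311 -0.92673412] [-0.00646556  0.0647025   0.02966909] 0.05150106458220832
top z 0.11537770927127314 ((537.2692260742188, -2.437772750854492), (13.996499061584473, 59.31757736206055), 82.83438873291016)
plug top 0.07548352355198742 3432
0.91 [208.5, 270.1, 241.4, 308.1] [0.48046087 0.27829503 0.02975049]
```

View pics/w7.png

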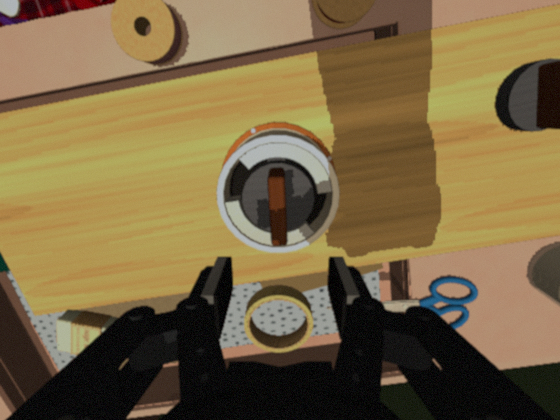

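The stopper is locked and the gripper is clear of it: yaw is about -7° (67° of turn), the underside is at about 47.4 mm, and it is centred to within 1 mm. The plain stopper has not moved.

```bash
python3 -c "
from workcell import bot
print(bot.job_done())"
```

```text
the job is handed in; nothing more can be done
None
```

The diffuser is shut: the eared stopper is in its mouth, twisted clockwise to the stop and let go. I handed the job in at about 13 s of the 40 s limit.

**What I did:** I gripped the stopper by its paddle, lowered it through the two gaps and twisted it while following the ramp down. At the stop the wrist read about 1.55 N m at roughly 71° of gripper turn. I then backed off 1°, opened the fingers and raised the arm straight up.

**Last checks:** These came from the wrist camera after release, except the last.

| Check | Measured | Required |
|---|---|---|
| Turn from the gaps | about 67° | more than 50° |
| Distance from the pot's axis | under 1 mm | under 10 mm |
| Underside above the pot's underside | about 47.4 mm | under 50 mm |
| Sprung plate held down | about 2.6 mm, worked out from the stopper's height | more than 1.8 mm |
| Plain stopper (scene camera) | within 1 mm of its start | under 30 mm |

**Checks that failed or disagreed:**
- The first move call was refused because its rows left out some values, so nothing moved.
- The scene camera's detector put the stopper and pot a few centimetres off, so I used depth and the wrist view instead.
- The camera's 67° is a few degrees less than the gripper's 71°, partly because of the 1° back-off. Both are well past 50°.

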